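# Top up the preserving jar with the last peach and screw its lid home

## Task

The glass preserving jar has room for one more peach: take the single peach lying on the table and lower it gently into the jar, on top of the peaches already in there, neither dropping it nor pressing it onto them. Then close the jar with its screw lid, fully home on the rim, and leave the lemon, jam jar and timer that stand about where they are.

Things in the scene. Friction and masses are not known exactly. Their poses are not given: they have to be found in the camera images.
- peach_center (a point): centre of the one peach that lies by itself on the table (the others are in the bowl and the jar): nearly round, 60 mm wide, 58 mm high, 0.09 to 0.14 kg; its own axes mean nothing
- jar_mouth (a point): centre of the mouth of the clear glass jar, level with the rim, 132 mm above the table. The jar stands upright and fast. Its neck, the top 26 mm, is 136 mm wide inside and 143 mm outside, and carries an outside screw thread 156 mm wide. A turn about z means nothing here: the thread's starts lie anywhere round the neck
- jar: the same jar below its neck, 160 mm wide, 148 mm inside; origin on its axis at the table, inner floor 7 mm up. Three loose 61 mm peaches (not listed) lie on the floor, spread differently each time. A peach lowered down the middle meets them with its centre 75 to 95 mm above the table, to be felt (some 2 N) or seen, not computed; let go there it settles a few mm
- lid_grip (a point): centre of the bar grip standing on the lid: black bar 74 mm long along this point's x axis, 16 mm thick, from 5 to 41 mm above lid_seat, on a 26 mm wide foot 8 mm above lid_seat; this point is on the lid's axis, 30 mm above lid_seat. The lid lies skirt down, weighs 0.2 to 0.33 kg and is 168 mm wide
- lid_seat (a point): centre of the underside of the lid's plate, which stands on the rim when home. Skirt 24 mm deep, 162 mm wide inside; five lugs in it, 20 mm below here, 3 mm play on the neck. Five-start right-hand thread, 45 mm a turn. Put on, lugs rest on the thread, lid 6 to 16 mm above home; turned anticlockwise up to 72 degrees they pass a start, it drops 9 mm; then 50 to 85 degrees clockwise: home, it binds
- lemon: bystander: lemon lying behind the work, 77 mm long
- jam_jar: bystander: small jam jar with a white lid, 66 mm wide, 90 mm high
- kitchen_timer: bystander: round wind-up kitchen timer, 69 mm wide, 54 mm high
Mind the look-alikes: they are no part of the job. What is shaped like the jar but orange is not meant.

How it is judged:
By the outcome, as a careful person would: the job done as asked, in the order asked, and still so for the second after the job is handed in, with the robot touching nothing.
It also fails if it takes over 67 s, if anything falls off the work surface, if the arm or the gripper's body presses on something with over 40 N, if the wrist force passes 120 N, or if a joint passes its speed limit or range.

## Robot

A 6-joint arm with a two-finger parallel gripper is mounted at the origin on a cart in front of the work surface, level with it; the furniture and walls round the work are solid. World frame = base frame: x ahead of the robot, y to its left, z up, the work surface at z = 0. Lengths are in m, angles in rad, forces in N, time in s.
With the tool pointing down it reaches from about 0.25 to 0.775 m from the base axis. Payload 4 kg.
Tool frame: the origin (TCP) lies at the centre of the arm's flange, where the gripper is bolted on; the fingertips stand 199 mm ahead of it and the grasp point (between the pads) lies 180 mm ahead of it (robot.tcp_to_tips is the distance from the TCP to the fingertips, in m); z points along the fingers, y is the line along which they close (so a half turn about z gives the same grasp; the last joint's range is limited). The gripper opens to 94 mm and grips with 3 to 60 N. Pads are 16 mm wide; open, the fingers measure 119 mm over their backs; the gripper's body (75 mm by 177 mm) begins 78 mm behind the grasp point.
Start: joints at [-1.273, 0.087, 1.371, -0, 1.684, -0.103], TCP at [0.215, -0.506, 0.405] pointing down, gripper open.
Joint ranges: [-3.1, 3.1], [-0.76, 2.03], [0.27, 2.55], [-1.08, 4.22], [0.17, 2.65], [-2.57, 2.57]. Speed limits (rad/s): [2.79, 2.79, 3.14, 3.14, 3.14, 3.14].

## Interface

Orientations are given as [roll, pitch, yaw] about the fixed x, y, z axes, in that order (R = Rz(yaw) Ry(pitch) Rx(roll)).
In Python, from bench import telemetry, snapshot, ticket, robot gives the robot as it stands.
- The arm moves only by the tool apply_moves, never from a script. Its argument "moves" is a list that holds one entry, the list of rows, each a list of 5 numbers: the shift along the tool's x, y, z in units of 50 mm (1.0 is 50 mm), then the turn about the tool's z in units of 10 degrees (1.0 is 10 degrees), then the closure, from 0 (fully open) to 1 (shut). A call has 1 to 10 rows; each row is the pose to reach, as a shift and turn from the pose commanded when the call began, along the tool's axes at that moment; what a row does not reach only later rows make up. A row lasts 1/8 s, in which the tool goes at most 62.5 mm and 10.7 degrees, less where a joint would pass 70% of its speed; a pose out of reach is approached as far as the arm can. A call with a gripper value outside its range is refused whole. The fingers move at their own pace and stop on an object; the grip force is fixed at half the most. Time passes only in rows, so rows that repeat a pose let the fingers close. It gives the time, the measured TCP pose, the force, the opening and the grip force at its end, in the units of the state.
- telemetry.get_obs(): the state, without advancing time (a new reading comes with each control period).
- snapshot(name): name is "side" or "top" or "wrist"; returns a dict with "image" (420x560x3 uint8, red, green, blue), "fovy" (degrees; the focal length in pixels is half the picture's height over the tangent of half this angle, whatever the lens; pixels are square), "cx", "cy" (the principal point, pixels), "D" ([k1, k2, p1, p2, k3] as OpenCV has them; the pictures are not rectified), "R" (3x3) and "t" (3): a world point X has camera coordinates R X + t. Camera axes: x right, y down, z forward; pixel columns grow to the right and rows downward; lengths in m; the calibration is good to about 2 mm. A picture is of the moment at which its call begins. There is no depth.
- ticket.close_job(): hands the job in; it is judged then, once.
The state is a dict: "time": time; "joint_positions": joint angles; "qvel": joint speeds; "joint_torque": joint torques, N m; "tool_pos": TCP position; "ee_rot": TCP orientation; "wrist_force": force on the tool from outside, world axes, zero at the start; "wrist_torque": the same for the moment, N m; "width": finger opening in m; "finger_force": force on a finger pad.
Only numpy, scipy, OpenCV 4.12 (cv2) and the standard library are available. Lean on these libraries where they do the work, as an engineer would, in place of code of your own. Each camera call takes 0.05 s, during which the arm holds its last target. There are 200 camera calls.

## Working session

There is one attempt and no reset: what is moved stays moved. The work goes in short steps, Python scripts to look and compute and a tool call to move; the robot and the scene stay as the last step left them, time stands still between calls to the robot, and variables do not carry over. Pictures are saved under pics/ and viewed, at most 10 in all, crops included, and the job is handed in when it is done.

Besides the shell and the picture viewer there is one more tool, called as name(argument=value, ...) on one line, values as JSON. apply_moves: Moves the arm, as the interface text tells. Its arguments: {"type":"object","properties":{"moves":{"type":"array","items":{"type":"array","items":{"type":"array","items":{"type":"number"}}}}},"required":["moves"]}

```bash
mkdir -p pics
cat > h.py <<'E'
import numpy as np,cv2
from bench import telemetry,snapshot,ticket,robot
def snap(n,f=None):
    s=snapshot(n); s['f']=210/np.tan(np.radians(s['fovy'])/2)
    s['K']=np.array([[s['f'],0,s['cx']],[0,s['f'],s['cy']],[0,0,1.]])
    s['R']=np.array(s['R']);s['t']=np.array(s['t']);s['D']=np.array(s['D'],float)
    if f: cv2.imwrite('pics/'+f,np.ascontiguousarray(s['image'][:,:,::-1]))
    return s
def ray(s,uv):
    p=cv2.undistortPoints(np.array([[uv]],float),s['K'],s['D'])[0,0]
    d=s['R'].T@np.array([p[0],p[1],1]); return -s['R'].T@s['t'],d/np.linalg.norm(d)
def onz(s,uv,z):
    c,d=ray(s,uv); return c+d*(z-c[2])/d[2]
def proj(s,X):
    return cv2.projectPoints(np.array(X,float).reshape(-1,1,3),cv2.Rodrigues(s['R'])[0],s['t'],s['K'],s['D'])[0][:,0]
def cross(s1,u1,s2,u2):
    a,d=ray(s1,u1);b,e=ray(s2,u2)
    k=np.linalg.lstsq(np.c_[d,-e],b-a,rcond=None)[0]
    p,q=a+k[0]*d,b+k[1]*e; return (p+q)/2,np.linalg.norm(p-q)
E
python3 - <<'E'
from h import *
import pickle
A=snap('top','top0.png');B=snap('side','side0.png')
pickle.dump((A,B),open('v0.pkl','wb'))
for s in (A,B): print(s['fovy'],s['D'],-s['R'].T@s['t'],s['R'][2])
o=telemetry.get_obs();print(o)
E
```

```text
50.120412115165976 [-0.14828303  0.          0.          0.          0.        ] [0.41833989 0.11643639 1.35682019] [ 0.13927012 -0.02570223 -0.98992082]
44.35023683873156 [-0.10632998  0.          0.          0.          0.        ] [0.53569944 1.19483089 0.91932468] [ 0.04710873 -0.8126032  -0.58091032]
{'time': 0.1, 'joint_positions': array([-1.27311217e+00,  8.79092430e-02,  1.37207914e+00,  5.55476273e-06,
        1.68358246e+00, -1.03129440e-01]), 'qvel': array([ 0.00075193, -0.00111246, -0.00443382, -0.00048635, -0.00042417,
       -0.00011834]), 'joint_torque': array([ 2.04145377e-03, -3.41250622e+01, -3.03302729e+01,  7.20862322e-02,
        3.04219779e-02, -1.03835437e-04]), 'tool_pos': array([ 0.21454778, -0.50633215,  0.4036176 ]), 'ee_rot': array([-3.13962554e+00, -2.09139371e-04,  4.00814007e-01]), 'wrist_force': array([ 0.34944353, -0.48206584,  0.25443446]), 'wrist_torque': array([-0.03019081,  0.0619048 , -0.0048233 ]), 'finger_force': 0.0, 'width': 0.093851592210078}
```

View pics/top0.png

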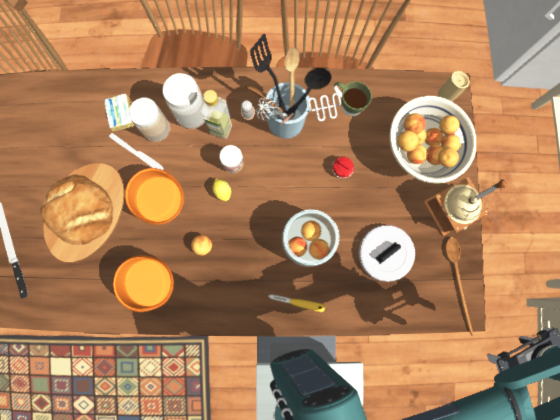

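View pics/side0.png

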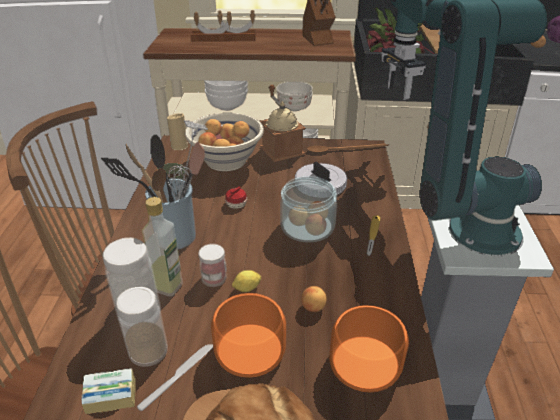

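Top view: the lone peach is at (202,245). Things it could be taken for are the lemon (222,190), the jar peaches (~310,240), the bowl fruit (~430,140) and the timer, red, at (343,167). The clear jar is at (310,238); its orange look-alikes are at (155,196) and (143,283). The white lid with the black bar is at (387,253). In the side view the peach is at (314,298), the jar at (308,207) and the lid at (320,177).

Run:
```python
from h import *
import pickle
A,B=pickle.load(open('v0.pkl','rb'))
def blob(s,box,lo,hi,big=True):
    x0,y0,x1,y1=box
    h=cv2.cvtColor(np.ascontiguousarray(s['image'][y0:y1,x0:x1]),cv2.COLOR_RGB2HSV)
    m=cv2.inRange(h,lo,hi); n,l,st,c=cv2.connectedComponentsWithStats(m)
    i=1+np.argmax(st[1:,4]); 
    cn=cv2.findContours((l==i).astype(np.uint8),cv2.RETR_EXTERNAL,cv2.CHAIN_APPROX_NONE)[0]
    cn=max(cn,key=len); return c[i]+[x0,y0],st[i],cn[:,0]+[x0,y0]
pa,sa,ca=blob(A,(185,228,220,262),(5,130,110),(28,255,255))
pb,sb,cb=blob(B,(295,280,335,318),(5,120,90),(28,255,255))
ea=cv2.fitEllipse(ca);eb=cv2.fitEllipse(cb)
print('peach',pa,sa,pb,sb,ea,eb)
print(onz(A,ea[0],.029),onz(B,eb[0],.029),cross(A,ea[0],B,eb[0]))
# lid bar
ba,sa,ca=blob(A,(370,237,405,270),(0,0,0),(180,255,60)); r=cv2.minAreaRect(ca); print('bar',ba,sa,r)
bb,sb,cb=blob(B,(310,160,335,187),(0,0,0),(180,255,60)); print(bb,sb,cv2.minAreaRect(cb))
la,sl,cl=blob(A,(350,220,422,285),(0,0,120),(180,70,255)); e=cv2.fitEllipse(cv2.convexHull(cl)); print('lid',e,onz(A,e[0],.024))
for z in (.04,.05,.06): print(z,onz(A,ba,z))
print(cross(A,ba,B,bb))
b4=cv2.boxPoints(r); print([onz(A,p,.065)[:2].round(4) for p in b4])
c=np.hstack([cv2.resize(A['image'][y-35:y+35,x-50:x+50],(0,0),fx=4,fy=4,interpolation=2) for x,y in((202,245),(387,253))])
d=np.hstack([cv2.resize(A['image'][y-35:y+35,x-50:x+50],(0,0),fx=4,fy=4,interpolation=2)if k==0 else cv2.resize(B['image'][y-35:y+35,x-50:x+50],(0,0),fx=4,fy=4,interpolation=2) for k,(x,y) in enumerate(((310,238),(308,200)))])
cv2.imwrite('pics/c0.png',np.vstack([c,d])[:,:,::-1])
```

```text
peach [203.78458289 245.09081309] [  0   0  35  34 947] [312.91509434 297.88679245] [  0   0  32  36 636] ((202.8966827392578, 244.83775329589844), (38.32148361206055, 39.25381851196289), 77.55816650390625) ((313.03326416015625, 298.1591491699219), (30.588687896728516, 31.904130935668945), 43.52851486206055)
[0.50169118 0.31624307 0.029     ] [0.50246398 0.31827548 0.029     ] (array([0.50210181, 0.31649728, 0.02715301]), np.float64(0.0005905419791145214))
bar [386.78461538 252.05384615] [  6   7  23  18 130] ((387.18145751953125, 251.7093505859375), (5.944754123687744, 25.139259338378906), 49.08561706542969)
[320.56284153 171.29508197] [  2   2  18  19 183] ((320.7730712890625, 171.93460083007812), (22.891212463378906, 10.70010757446289), 37.87498474121094)
lid ((386.9763488769531, 252.96725463867188), (55.41773986816406, 57.04257583618164), 163.32078552246094) [ 0.47826039 -0.23350094  0.024     ]
0.04 [ 0.48025458 -0.22878754  0.04      ]
0.05 [ 0.47978439 -0.22616589  0.05      ]
0.06 [ 0.47931421 -0.22354424  0.06      ]
(array([ 0.47976181, -0.22575103,  0.05160226]), np.float64(0.00010575357121414574))
[array([ 0.4629, -0.189 ]), array([ 0.5106, -0.2469]), array([ 0.4974, -0.2582]), array([ 0.4498, -0.2003])]
```

View pics/c0.png

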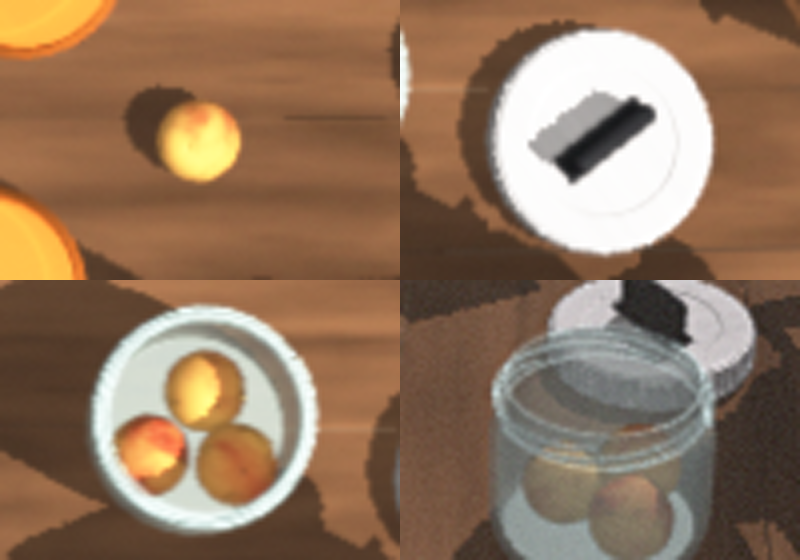

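The crop shows a yellow round peach standing alone, the white lid with its bar, and the clear jar holding three peaches. My peach mask took in some wood, so I'll refine the peach position from the wrist camera. First move: hover over the peach.

apply_moves(moves=[[[1, -1.1, 0, -1, 0], [2, -2.2, 0, -2, 0], [2.8, -3.1, 0, -3, 0], [3.6, -4, 0, -4, 0], [4.4, -4.8, 0, -5, 0], [5.2, -5.7, 0, -6, 0], [6, -6.6, 0, -6.7, 0], [6.8, -7.5, 0, -6.7, 0], [7.6, -8.4, 0, -6.7, 0], [8.4, -9.3, 0, -6.7, 0]]])

```text
time: 1.35
tool_pos: [0.4193, 0.0862, 0.4045]
ee_rot: [3.141, 0.0, 1.57]
wrist_force: [0.8, -1.2, -0.1]
width: 0.0941
finger_force: 0.0
```

apply_moves(moves=[[[1.1, 0.4, 0, 0, 0], [2.2, 0.8, 0, 0, 0], [3.3, 1.2, 0, 0, 0], [4.2, 1.5, 0, 0, 0], [4.5, 1.65, 0, 0, 0], [4.5, 1.65, 0, 0, 0]]])

```text
time: 2.1
tool_pos: [0.5022, 0.3091, 0.4037]
ee_rot: [-3.14, 0.002, 1.571]
wrist_force: [0.3, -0.4, 0.6]
width: 0.0938
finger_force: 0.0
```

Run:
```python
from h import *
import pickle
A,B=pickle.load(open('v0.pkl','rb'))
for p in((155,196),(143,283)): print(onz(A,p,.132))
W=snap('wrist','w1.png');pickle.dump(W,open('w1.pkl','wb'));o=telemetry.get_obs();print(o['tool_pos'],o['ee_rot'],-W['R'].T@W['t'],W['R'][2])
for z in(.03,.0): print(proj(W,[.502,.318,z]))
```

```text
[0.6300021  0.43825251 0.132     ]
[0.38987762 0.46334223 0.132     ]
[0.50200307 0.30830361 0.40419038] [-3.14051831e+00  1.48070981e-03  1.56978518e+00] [0.50265139 0.37665041 0.38360906] [-0.00273416 -0.23727597 -0.97143844]
[[278.39021199 177.82506002]]
[[278.43449723 173.1282128 ]]
```

View pics/w1.png

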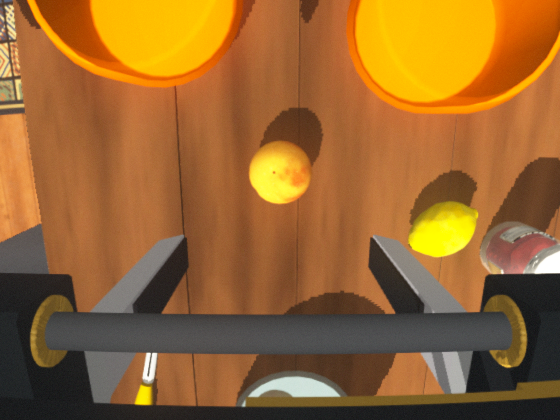

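Wrist view: the peach is at (280,172), the lemon at (443,229), and the orange jars are above the peach on both sides.

Run:
```python
from h import *
import pickle
W=pickle.load(open('w1.pkl','rb'));A,B=pickle.load(open('v0.pkl','rb'))
def seg(s,box,lo=(0,0,0),hi=(1,1,1)):
    x0,y0,x1,y1=box;h=cv2.cvtColor(np.ascontiguousarray(s['image'][y0:y1,x0:x1]),cv2.COLOR_RGB2HSV)
    m=cv2.inRange(h,lo,hi);cn=max(cv2.findContours(m,cv2.RETR_EXTERNAL,cv2.CHAIN_APPROX_NONE)[0],key=len);return cv2.fitEllipse(cn[:,0]+[x0,y0])
e=seg(W,(235,125,330,215),(8,120,170),(30,255,255));f=seg(B,(295,280,335,318),(5,60,140),(30,255,255));a=seg(A,(185,228,220,262),(5,60,170),(30,255,255))
print(e,onz(W,e[0],.029));print(f,onz(B,f[0],.029));print(a,onz(A,a[0],.029)); print(cross(A,a[0],W,e[0]))
o=seg(A,(272,200,345,275),(70,5,120),(115,255,255))
print('jar',o,onz(A,o[0],.12))
```

```text
((292.5259704589844, 174.41607666015625), (81.62346649169922, 95.64620208740234), 50.7034912109375) [0.51569872 0.32115668 0.029     ]
((315.1928405761719, 295.71697998046875), (18.161195755004883, 22.45725440979004), 137.54318237304688) [0.49729432 0.30984316 0.029     ]
((202.05294799804688, 245.1833953857422), (18.649381637573242, 19.57368278503418), 41.500370025634766) [0.50065293 0.31872989 0.029     ]
(array([0.50876075, 0.31997525, 0.01725052]), np.float64(0.014780611169127824))
jar ((310.08026123046875, 237.27520751953125), (53.94624710083008, 54.598426818847656), 134.24966430664062) [0.51788422 0.00686113 0.12      ]
```

Run:
```python
from h import *
import pickle
W=pickle.load(open('w1.pkl','rb'))
g=cv2.medianBlur(np.ascontiguousarray(W['image'][115:220,225:335,1]),3)
c=cv2.HoughCircles(g,cv2.HOUGH_GRADIENT,1,100,param1=120,param2=12,minRadius=26,maxRadius=36)
u=c[0,0,:2]+[225,115];print(u,c[0,0,2],onz(W,u,.029))
```

```text
[279.5 172.5] 30.4 [0.50308133 0.32304548 0.029     ]
```

apply_moves(moves=[[[0.25, 0.01, 0.6, 0.5, 0], [0.25, 0.01, 1.6, 0.5, 0], [0.25, 0.01, 2.6, 0.5, 0], [0.25, 0.01, 3.4, 0.5, 0], [0.25, 0.01, 3.8, 0.5, 0], [0.25, 0.01, 3.9, 0.5, 0], [0.25, 0.01, 3.9, 0.5, 0]]])

```text
time: 3.02
tool_pos: [0.5028, 0.3206, 0.2107]
ee_rot: [3.14, -0.0, 1.482]
wrist_force: [0.7, 0.2, 0.5]
width: 0.0939
finger_force: 0.0
```

apply_moves(moves=[[[0, 0, 0, 0, 0.2], [0, 0, 0, 0, 0.3], [0, 0, 0, 0, 0.4], [0, 0, 0, 0, 0.5], [0, 0, 0, 0, 0.5], [0, 0, 0, 0, 0.5]]])

```text
time: 3.78
tool_pos: [0.5026, 0.3216, 0.21]
ee_rot: [3.141, -0.0, 1.483]
wrist_force: [0.5, -0.2, 1.6]
width: 0.0578
finger_force: 30.0
```

apply_moves(moves=[[[0, 0, -0.5, 0, 0.5], [0, 0, -1.5, 0, 0.5], [0, 0, -2.5, 0, 0.5], [0, 0, -3.5, 0, 0.5], [-0.7, 0.1, -4.2, 0, 0.5], [-1.8, 0.23, -4.4, 0, 0.5], [-2.9, 0.37, -4.4, 0, 0.5], [-4.0, 0.51, -4.4, 0, 0.5], [-5.1, 0.65, -4.4, 0, 0.5], [-6.2, 0.8, -4.4, 0, 0.5]]])

```text
time: 5.03
tool_pos: [0.5148, 0.0075, 0.4291]
ee_rot: [-3.141, -0.0, 1.483]
wrist_force: [1.5, -0.3, -1.4]
width: 0.058
finger_force: 30.0
```

apply_moves(moves=[[[-0.7, 0.1, 0, -0.3, 0.5], [-1.2, 0.16, 0, -0.5, 0.5], [-1.3, 0.17, 0, -0.5, 0.5], [-1.3, 0.17, 0, -0.5, 0.5]]])

```text
time: 5.52
tool_pos: [0.5179, -0.056, 0.4293]
ee_rot: [-3.141, -0.001, 1.57]
wrist_force: [-0.3, 0.4, -0.6]
width: 0.0581
finger_force: 30.0
```

Run:
```python
from h import *
import pickle
W=snap('wrist','w2.png');pickle.dump(W,open('w2.pkl','wb'));o=telemetry.get_obs();print(o['tool_pos'],o['ee_rot'],-W['R'].T@W['t'],W['R'][2],o['wrist_force'],o['width'])
a=np.linspace(0,2*np.pi,9)[:8]
print(proj(W,np.c_[.518+.078*np.cos(a),.007+.078*np.sin(a),a*0+.12]).round())
```

```text
[ 0.51787864 -0.0555908   0.42943475] [-3.14112548e+00 -6.52606998e-04  1.57055104e+00] [0.51844402 0.01152836 0.409329  ] [-0.00225133 -0.23502571 -0.97198655] [-0.62822195 -0.11510153 -0.81216547] 0.05799900358901839
[[379. 123.]
 [352.  47.]
 [278.  15.]
 [204.  48.]
 [177. 124.]
 [210. 193.]
 [278. 221.]
 [347. 193.]]
```

View pics/w2.png

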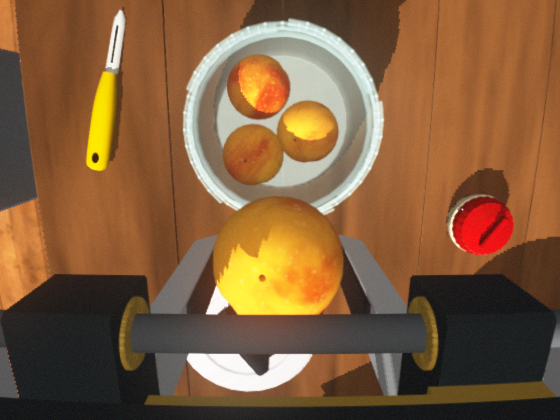

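Wrist view: the jar outline runs from about x=183 to 384 and its top is at row 20, with three peaches inside. The held peach is at (278,260). I'll fit the outlines.

Run:
```python
from h import *
import pickle
W=pickle.load(open('w2.pkl','rb'));A,B=pickle.load(open('v0.pkl','rb'))
def outl(s,c,box,rmin,rmax,cut,z):
    im=s['image'].astype(int); r=im[...,0]-im[...,2]   # wood red-blue strong
    P=[]
    for a in np.linspace(0,2*np.pi,180,endpoint=False):
        for k in np.arange(rmax,rmin,-.25):
            x,y=c[0]+k*np.cos(a),c[1]+k*np.sin(a)
            if not(0<=x<559 and 0<=y<cut): continue
            if r[int(round(y)),int(round(x))]<12 and im[int(round(y)),int(round(x)),1]>110: P.append((x,y));break
    X=np.array([onz(s,p,z)[:2] for p in P])
    for _ in range(5):
        q=np.linalg.lstsq(np.c_[2*X,np.ones(len(X))],(X**2).sum(1),rcond=None)[0];R=np.sqrt(q[2]+q[:2]@q[:2])
        e=np.hypot(*(X-q[:2]).T)-R;X=X[abs(e)<max(.0015,2*e.std())]
    return q[:2],R,len(X),e.std()
for z in(.110,.116,.122,.128):print(z,'W',outl(W,(283,120),0,80,115,205,z),'A',outl(A,(310.5,237.5),0,22,33,400,z))
print('lid',outl(A,(387,253),0,22,34,400,.024))
```

```text
0.11 W (array([0.52130422, 0.00545074]), np.float64(0.07812759824342917), 136, np.float64(0.0007616514692103272)) A (array([0.51879964, 0.00527493]), np.float64(0.07854870708588615), 162, np.float64(0.0008190578123933889))
0.116 W (array([0.52124689, 0.00557256]), np.float64(0.07656154351206267), 136, np.float64(0.0007463842920050068)) A (array([0.5183162 , 0.00580986]), np.float64(0.07817071172843602), 162, np.float64(0.0008151163082992662))
0.122 W (array([0.52118956, 0.00569439]), np.float64(0.07499548878069559), 137, np.float64(0.0007311171147996853)) A (array([0.51783276, 0.0063448 ]), np.float64(0.07779271637098649), 162, np.float64(0.0008111748042051347))
0.128 W (array([0.52113223, 0.00581621]), np.float64(0.07342943404933018), 137, np.float64(0.0007158499375943623)) A (array([0.51734933, 0.00687974]), np.float64(0.07741472101353576), 162, np.float64(0.000807233300111009))
lid (array([ 0.47868218, -0.23242684]), np.float64(0.08371290297671159), 162, np.float64(0.0009883951758435999))
```

apply_moves(moves=[[[0.6, 0.02, 0, 0, 0.5], [1.1, 0.04, 0, 0, 0.5], [1.23, 0.04, 0.3, 0, 0.5], [1.23, 0.04, 1.0, 0, 0.5], [1.23, 0.04, 1.8, 0, 0.5], [1.23, 0.04, 2.4, 0, 0.5], [1.23, 0.04, 2.7, 0, 0.5], [1.23, 0.04, 2.8, 0, 0.5], [1.23, 0.04, 2.8, 0, 0.5], [1.23, 0.04, 2.8, 0, 0.5]]])

```text
time: 6.82
tool_pos: [0.5204, 0.0051, 0.2912]
ee_rot: [3.139, 0.0, 1.57]
wrist_force: [0.4, 0.4, -0.7]
width: 0.0579
finger_force: 30.0
```

apply_moves(moves=[[[0, 0, 0.04, 0, 0.5], [0, 0, 0.08, 0, 0.5], [0, 0, 0.12, 0, 0.5], [0, 0, 0.12, 0, 0.5]]])

```text
time: 7.32
tool_pos: [0.5198, 0.0052, 0.2834]
ee_rot: [-3.141, 0.0, 1.57]
wrist_force: [-0.4, 0.1, -1.8]
width: 0.0575
finger_force: 30.0
```

apply_moves(moves=[[[0, 0, 0.04, 0, 0.5], [0, 0, 0.08, 0, 0.5], [0, 0, 0.08, 0, 0.5]]])

```text
time: 7.7
tool_pos: [0.5199, 0.0052, 0.2794]
ee_rot: [-3.141, 0.0, 1.57]
wrist_force: [-0.1, -0.9, -0.9]
width: 0.0581
finger_force: 30.0
```

apply_moves(moves=[[[0, 0, 0.04, 0, 0.5], [0, 0, 0.06, 0, 0.5], [0, 0, 0.06, 0, 0.5]]])

```text
time: 8.07
tool_pos: [0.5199, 0.0052, 0.2765]
ee_rot: [-3.141, 0.0, 1.57]
wrist_force: [-0.4, 0.2, -1.2]
width: 0.0581
finger_force: 30.0
```

apply_moves(moves=[[[0, 0, 0.03, 0, 0.5], [0, 0, 0.03, 0, 0.5]]])

```text
time: 8.32
tool_pos: [0.5199, 0.0052, 0.275]
ee_rot: [-3.141, 0.0, 1.57]
wrist_force: [-0.2, 0.7, -1.4]
width: 0.0582
finger_force: 30.0
```

apply_moves(moves=[[[0, 0, 0.03, 0, 0.5], [0, 0, 0.03, 0, 0.5]]])

```text
time: 8.57
tool_pos: [0.5199, 0.0052, 0.2735]
ee_rot: [-3.141, 0.0, 1.57]
wrist_force: [0.3, 0.7, -1.3]
width: 0.0578
finger_force: 30.0
```

apply_moves(moves=[[[0, 0, 0.03, 0, 0.5], [0, 0, 0.03, 0, 0.5]]])

```text
time: 8.82
tool_pos: [0.5199, 0.0052, 0.272]
ee_rot: [-3.141, 0.0, 1.57]
wrist_force: [0.4, -0.2, 0.4]
width: 0.0576
finger_force: 30.0
```

apply_moves(moves=[[[0, 0, 0, 0, 0.5]]])

```text
time: 8.95
tool_pos: [0.5199, 0.0052, 0.2722]
ee_rot: [3.142, 0.0, 1.57]
wrist_force: [0.0, -0.9, -1.3]
width: 0.058
finger_force: 30.0
```

apply_moves(moves=[[[0, 0, 0.02, 0, 0.5], [0, 0, 0.02, 0, 0.5]]])

```text
time: 9.2
tool_pos: [0.5199, 0.0052, 0.2711]
ee_rot: [-3.141, 0.0, 1.57]
wrist_force: [0.6, -0.3, -1.1]
width: 0.0576
finger_force: 30.0
```

Not yet in contact; that reading was noise.

apply_moves(moves=[[[0, 0, 0.03, 0, 0.5], [0, 0, 0.03, 0, 0.5]]])

```text
time: 9.45
tool_pos: [0.5199, 0.0052, 0.2696]
ee_rot: [-3.142, 0.0, 1.57]
wrist_force: [0.0, 1.5, -0.9]
width: 0.0581
finger_force: 30.0
```

apply_moves(moves=[[[0, 0, 0.03, 0, 0.5], [0, 0, 0.03, 0, 0.5]]])

```text
time: 9.7
tool_pos: [0.5201, 0.0052, 0.2692]
ee_rot: [3.14, 0.0, 1.57]
wrist_force: [-0.9, 0.3, 4.7]
width: 0.0584
finger_force: 30.0
```

apply_moves(moves=[[[0, 0, 0.03, 0, 0.5], [0, 0, 0.03, 0, 0.5]]])

```text
time: 9.95
tool_pos: [0.5203, 0.0052, 0.269]
ee_rot: [3.139, 0.0, 1.57]
wrist_force: [-3.5, -0.8, 8.5]
width: 0.0578
finger_force: 30.0
```

Contact was at TCP z≈0.2695 m (peach centre ≈0.089 m). I'll ease back up and then open partway.

apply_moves(moves=[[[0, 0, -0.035, 0, 0.5], [0, 0, -0.035, 0, 0.5]]])

```text
time: 10.2
tool_pos: [0.5201, 0.0052, 0.2691]
ee_rot: [3.14, 0.0, 1.57]
wrist_force: [-1.8, 0.6, 6.1]
width: 0.058
finger_force: 30.0
```

apply_moves(moves=[[[0, 0, 0, 0, 0.38], [0, 0, 0, 0, 0.32], [0, 0, 0, 0, 0.25], [0, 0, 0, 0, 0.2], [0, 0, 0, 0, 0.2], [0, 0, 0, 0, 0.2]]])

```text
time: 10.95
tool_pos: [0.5199, 0.0052, 0.2683]
ee_rot: [-3.141, 0.0, 1.57]
wrist_force: [-0.0, 0.6, 0.1]
width: 0.0752
finger_force: 0.0
```

apply_moves(moves=[[[0, 0, -0.3, 0, 0.2], [0, 0, -0.8, 0, 0.2], [0, 0, -1.5, 0, 0.2], [0, 0, -2.3, 0, 0.2], [0, 0, -3.0, 0, 0.2], [-0.6, 0, -3.2, 0, 0.2], [-1.1, 0, -3.2, 0, 0.2], [-1.2, 0, -3.2, 0, 0.2], [-1.2, 0, -3.2, 0, 0.2]]])

```text
time: 12.08
tool_pos: [0.5198, -0.0547, 0.4287]
ee_rot: [3.141, -0.0, 1.57]
wrist_force: [-0.3, 0.9, -0.2]
width: 0.0753
finger_force: 0.0
```

Run:
```python
from h import *
import pickle
W=snap('wrist','w3.png');B=snap('side','b3.png');pickle.dump((W,B),open('w3.pkl','wb'));o=telemetry.get_obs();print(o['tool_pos'],o['ee_rot'],o['wrist_force'],o['width'])
cv2.imwrite('pics/c3.png',np.hstack([W['image'],cv2.resize(B['image'][140:245,250:370],(240,210),interpolation=2).repeat(2,0)])[:,:,::-1])
```

```text
[ 0.51985713 -0.05415935  0.42842354] [-3.14144499e+00 -4.67051680e-04  1.57094317e+00] [ 0.32021743  0.51443694 -0.32284208] 0.0754087977391468
```

View pics/c3.png

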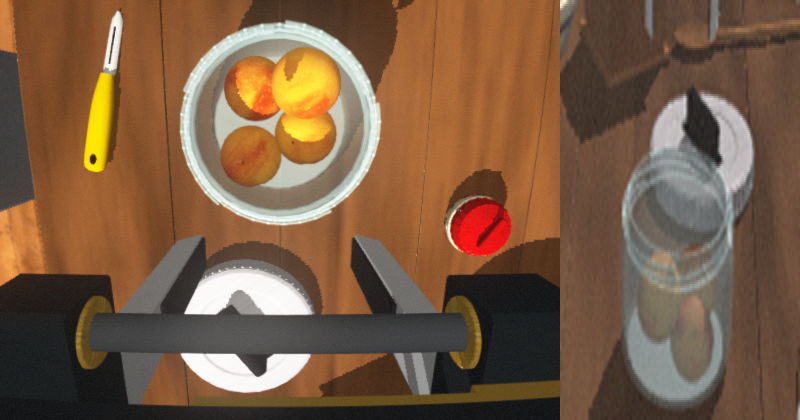

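The fourth peach lies in the jar at (306,82) on top of the others. The rim is clear, and the lid is at (250,330).

apply_moves(moves=[[[-1, 0, 0, -1, 0], [-2.1, 0, 0, -2, 0], [-3.2, 0, 0, -3, 0], [-4.1, 0, 0, -4, 0], [-4.45, 0, 0, -4, 0], [-4.45, 0, 0, -4, 0], [-4.45, 0, 0, -4, 0]]])

```text
time: 13.05
tool_pos: [0.5201, -0.2758, 0.4286]
ee_rot: [3.141, -0.0, 2.269]
wrist_force: [-0.4, 0.7, 1.3]
width: 0.0939
finger_force: 0.0
```

```bash
cat >> h.py <<'E'
def outl(s,c,rmin,rmax,cut,z):
    im=s['image'].astype(int); r=im[...,0]-im[...,2]
    P=[]
    for a in np.linspace(0,2*np.pi,180,endpoint=False):
        for k in np.arange(rmax,rmin,-.25):
            x,y=c[0]+k*np.cos(a),c[1]+k*np.sin(a)
            if not(0<=x<559 and 0<=y<cut): continue
            if r[int(round(y)),int(round(x))]<12 and im[int(round(y)),int(round(x)),1]>110: P.append((x,y));break
    X=np.array([onz(s,p,z)[:2] for p in P])
    for _ in range(5):
        q=np.linalg.lstsq(np.c_[2*X,np.ones(len(X))],(X**2).sum(1),rcond=None)[0];R=np.sqrt(q[2]+q[:2]@q[:2])
        e=np.hypot(*(X-q[:2]).T)-R;X=X[abs(e)<max(.0015,2*e.std())]
    return q[:2].round(4),R.round(4),len(X),e.std().round(5)
E
python3 - <<'E'
from h import *
import pickle
W,B=pickle.load(open('w3.pkl','rb'))
for z in(.107,.112,.12):print(outl(W,(280,122),85,112,240,z))
W=snap('wrist','w4.png');pickle.dump(W,open('w4.pkl','wb'));o=telemetry.get_obs();print(o['tool_pos'],o['ee_rot'])
u=proj(W,[.479,-.232,.024])[0];print(u,outl(W,u,70,125,400,.02),outl(W,u,70,125,400,.024))
E
```

```text
(array([0.5212, 0.0049]), np.float64(0.0789), 156, np.float64(0.00074))
(array([0.5212, 0.005 ]), np.float64(0.0776), 159, np.float64(0.00074))
(array([0.5212, 0.0052]), np.float64(0.0756), 159, np.float64(0.00072))
[ 0.52006096 -0.27565019  0.42875081] [3.14107475e+00 1.52837588e-05 2.26965732e+00]
[274.67696113 124.13953801] (array([ 0.4803, -0.2346]), np.float64(0.0839), 177, np.float64(0.00056)) (array([ 0.4803, -0.2345]), np.float64(0.083), 177, np.float64(0.00055))
```

View pics/w4.png

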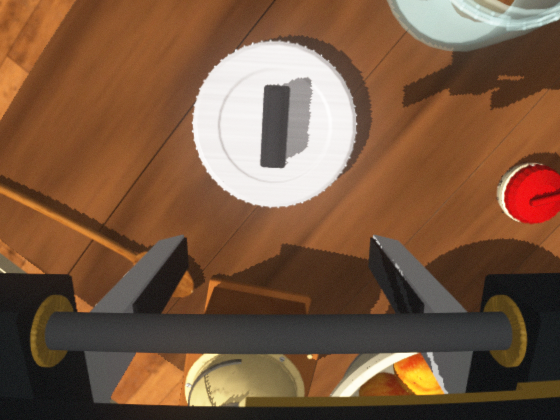

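Wrist view: the lid is centred at about (274,124), with the bar running from (276,85) to (270,167), a degree or two off the tool's x axis.

Run:
```python
from h import *
import pickle
W=pickle.load(open('w4.pkl','rb'))
g=W['image'][70:180,225:330].max(2); m=(g<95).astype(np.uint8)
n,l,st,c=cv2.connectedComponentsWithStats(m);i=1+np.argmax(st[1:,4])
cn=cv2.findContours((l==i).astype(np.uint8),0,1)[0];cn=max(cn,key=len)[:,0]+[225,70]
r=cv2.minAreaRect(cn);b=cv2.boxPoints(r);print(r,st[i])
P=np.array([onz(W,p,.065)[:2] for p in b]);print(P.round(4),P.mean(0))
e=[(P[0]+P[1])/2,(P[1]+P[2])/2,(P[2]+P[3])/2,(P[3]+P[0])/2]
for v in(e[0]-e[2],e[1]-e[3]):print(np.linalg.norm(v),np.degrees(np.arctan2(v[1],v[0])))
```

```text
((274.5097351074219, 125.8443603515625), (24.452289581298828, 80.9670181274414), 3.5763344764709473) [  36   16   29   81 1939]
[[ 0.4923 -0.2692]
 [ 0.4498 -0.2101]
 [ 0.4673 -0.1971]
 [ 0.5107 -0.2557]] [ 0.48003984 -0.23303327]
0.022344307592953663 -143.6492240465339
0.07285018395637927 126.14790912502882
```

apply_moves(moves=[[[0.6, -0.04, 0.5, 0.35, 0], [1.1, -0.08, 1.4, 0.35, 0], [1.165, -0.08, 2.4, 0.35, 0], [1.165, -0.08, 3.2, 0.35, 0], [1.165, -0.08, 3.65, 0.35, 0], [1.165, -0.08, 3.83, 0.35, 0], [1.165, -0.08, 3.83, 0.35, 0], [1.165, -0.08, 3.83, 0.35, 0]]])

```text
time: 14.1
tool_pos: [0.4799, -0.2353, 0.2386]
ee_rot: [3.141, 0.003, 2.208]
wrist_force: [-0.8, -0.4, 0.4]
width: 0.0939
finger_force: 0.0
```

apply_moves(moves=[[[0, 0, 0, 0, 0.3], [0, 0, 0, 0, 0.55], [0, 0, 0, 0, 0.7], [0, 0, 0, 0, 0.8], [0, 0, 0, 0, 0.9], [0, 0, 0, 0, 1], [0, 0, 0, 0, 1], [0, 0, 0, 0, 1]]])

```text
time: 15.1
tool_pos: [0.4793, -0.2352, 0.237]
ee_rot: [3.141, 0.0, 2.207]
wrist_force: [1.1, 1.7, -0.9]
width: 0.0174
finger_force: 0.6
```

apply_moves(moves=[[[0, 0, 0, 0, 1], [0, 0, 0, 0, 1]]])

```text
time: 15.35
tool_pos: [0.4794, -0.2352, 0.2369]
ee_rot: [3.141, 0.0, 2.207]
wrist_force: [1.2, 0.8, -0.1]
width: 0.0155
finger_force: 30.0
```

apply_moves(moves=[[[0, 0, -0.3, 0, 1], [0, 0, -1, 0, 1], [0, 0, -2, 0, 1], [0, 0, -2.9, 0, 1], [0.1, 0.1, -3.4, 0, 1], [0.7, 0.73, -3.4, 0, 1], [1.4, 1.46, -3.4, 0, 1], [2.1, 2.19, -3.4, 0, 1], [2.8, 2.92, -3.4, 0, 1], [3.2, 3.34, -3.4, 0, 1]]])

```text
time: 16.6
tool_pos: [0.5182, -0.0051, 0.4076]
ee_rot: [3.141, 0.0, 2.209]
wrist_force: [0.2, -0.6, -1.9]
width: 0.016
finger_force: 30.0
```

apply_moves(moves=[[[0.16, 0.17, 0, 0, 1], [0.16, 0.17, 0, 0, 1], [0.16, 0.17, 0, 0, 1]]])

```text
time: 16.98
tool_pos: [0.5205, 0.0031, 0.407]
ee_rot: [-3.141, 0.001, 2.206]
wrist_force: [-0.6, 0.5, -2.4]
width: 0.0155
finger_force: 30.0
```

Run:
```python
from h import *
import pickle
A=snap('top');B=snap('side');W=snap('wrist');pickle.dump((A,B,W),open('v5.pkl','wb'));o=telemetry.get_obs();print(o['tool_pos'],o['ee_rot'],o['wrist_force'],o['width'])
z=o['tool_pos'][2]-.213;u=proj(A,[.52,.005,z])[0];print(u,z,outl(A,u,22,38,400,z))
u=u.astype(int)
cv2.imwrite('pics/c5.png',np.hstack([cv2.resize(s['image'][max(v-60,0):max(v-60,0)+120,x-80:x+80],(400,300)) for s,(x,v) in((A,u),(B,(308,180)))])[:,:,::-1])
```

```text
[0.52051025 0.00311769 0.40692049] [-3.14127435e+00  2.49477607e-04  2.20546653e+00] [ 0.03204113  0.67584654 -2.36823375] 0.015886623914797608
[313.27699677 234.18962544] 0.19392049078812554 (array([ 0.5256, -0.0033]), np.float64(0.0913), 122, np.float64(0.0027))
```

View pics/c5.png

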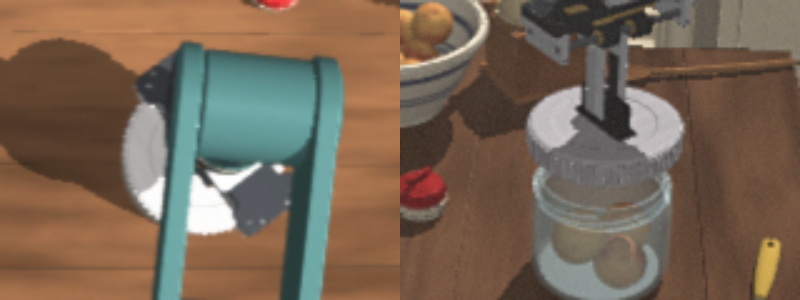

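Run:
```python
from h import *
import pickle
A,B,W=pickle.load(open('v5.pkl','rb'));A0,B0=pickle.load(open('v0.pkl','rb'));_,B3=pickle.load(open('w3.pkl','rb'))
def ext(s,c,r,z):
    a=np.linspace(0,2*np.pi,720);p=proj(s,np.c_[c[0]+r*np.cos(a),c[1]+r*np.sin(a),a*0+z]);return p[p[:,0].argmin()],p[p[:,0].argmax()]
z=.194
print('lid pred',ext(B,(.5205,.0045),.084,z),ext(B,(.5205,.0045),.084,z-.022))
print('jar pred',ext(B,(.520,.0053),.078,.12))
# profiles: gradient edges averaged across rows
def edges(s,rows,x0,x1):
    out=[]
    for y in rows:
        g=cv2.GaussianBlur(s['image'][y:y+1].astype(float),(3,1),0)[0];d=np.abs(np.diff(g,axis=0)).sum(1)
        for a,b in((x0-8,x0+8),(x1-8,x1+8)):
            w=d[a:b]**2;out.append((np.arange(a,b)+.5)@w/w.sum())
    return np.array(out).reshape(-1,2).round(1)
p=ext(B,(.5205,.0045),.084,z-.011);y=int(p[0][1]);print(p[0][0],p[1][0],edges(B,range(y-4,y+5,2),int(p[0][0]),int(p[1][0])).tolist())
p=ext(B,(.52,.0053),.078,.12);y=int(p[0][1]);print(p[0][0],p[1][0],edges(B3,range(y-4,y+5,2),int(p[0][0]),int(p[1][0])).tolist())
c=proj(B,[.5205,.0045,z])[0]
im=B['image'].astype(int);P=[]
for s,cc,z0 in((B,(.5205,.0045),z),):
    pass
```

```text
lid pred (array([277.69582292, 170.36631323]), array([340.08821929, 171.95706256])) (array([277.71120593, 177.27965854]), array([339.54440973, 178.88030615]))
jar pred (array([280.07072598, 193.30909953]), array([336.30861813, 194.8160346 ]))
277.7035487073231 339.8153932216585 [[278.5, 341.0], [278.8, 341.0], [279.1, 340.4], [281.1, 339.6], [282.2, 338.1]]
280.0707259803631 336.3086181321036 [[282.4, 335.0], [282.1, 335.5], [281.4, 336.5], [281.5, 335.6], [282.9, 334.2]]
```

apply_moves(moves=[[[0.02, 0.02, 0.2, 0, 1], [0.02, 0.02, 0.4, 0, 1], [0.02, 0.02, 0.6, 0, 1], [0.02, 0.02, 0.75, 0, 1], [0.02, 0.02, 0.8, 0, 1], [0.02, 0.02, 0.8, 0, 1]]])

```text
time: 17.88
tool_pos: [0.5208, 0.0056, 0.3668]
ee_rot: [-3.141, -0.0, 2.207]
wrist_force: [-0.4, -0.1, -2.2]
width: 0.0155
finger_force: 30.0
```

apply_moves(moves=[[[0, 0, 0.04, 0, 1], [0, 0, 0.08, 0, 1], [0, 0, 0.08, 0, 1]]])

```text
time: 18.25
tool_pos: [0.5207, 0.0056, 0.3628]
ee_rot: [-3.141, -0.0, 2.207]
wrist_force: [-0.8, -0.3, -2.8]
width: 0.0158
finger_force: 30.0
```

apply_moves(moves=[[[0, 0, 0.04, 0, 1], [0, 0, 0.06, 0, 1], [0, 0, 0.06, 0, 1]]])

```text
time: 18.62
tool_pos: [0.5207, 0.0056, 0.3598]
ee_rot: [-3.141, -0.0, 2.207]
wrist_force: [-0.5, -0.6, -1.7]
width: 0.0157
finger_force: 30.0
```

apply_moves(moves=[[[0, 0, 0.03, 0, 1], [0, 0, 0.04, 0, 1], [0, 0, 0.04, 0, 1]]])

```text
time: 19.0
tool_pos: [0.5208, 0.0056, 0.3578]
ee_rot: [-3.141, -0.0, 2.207]
wrist_force: [0.2, -0.2, -2.1]
width: 0.0159
finger_force: 30.0
```

apply_moves(moves=[[[0, 0, 0.03, 0, 1], [0, 0, 0.04, 0, 1], [0, 0, 0.04, 0, 1]]])

```text
time: 19.38
tool_pos: [0.5208, 0.0056, 0.3558]
ee_rot: [-3.141, -0.0, 2.207]
wrist_force: [0.5, -0.3, -2.2]
width: 0.0159
finger_force: 30.0
```

apply_moves(moves=[[[0, 0, 0.03, 0, 1], [0, 0, 0.04, 0, 1], [0, 0, 0.04, 0, 1]]])

```text
time: 19.75
tool_pos: [0.5208, 0.0055, 0.3538]
ee_rot: [-3.141, -0.0, 2.207]
wrist_force: [-0.1, 0.0, -1.9]
width: 0.016
finger_force: 30.0
```

apply_moves(moves=[[[0, 0, 0.02, 0, 1], [0, 0, 0.03, 0, 1], [0, 0, 0.03, 0, 1]]])

```text
time: 20.12
tool_pos: [0.5207, 0.0056, 0.3523]
ee_rot: [-3.141, -0.0, 2.207]
wrist_force: [0.5, -0.6, -1.9]
width: 0.0158
finger_force: 30.0
```

apply_moves(moves=[[[0, 0, 0.02, 0, 1], [0, 0, 0.03, 0, 1], [0, 0, 0.03, 0, 1]]])

```text
time: 20.5
tool_pos: [0.5208, 0.0056, 0.3515]
ee_rot: [3.141, 0.001, 2.207]
wrist_force: [-1.0, -0.4, 0.5]
width: 0.016
finger_force: 30.0
```

apply_moves(moves=[[[0, 0, 0.02, 0, 1], [0, 0, 0.02, 0, 1]]])

```text
time: 20.75
tool_pos: [0.5207, 0.0056, 0.3514]
ee_rot: [3.141, 0.001, 2.207]
wrist_force: [-1.8, 1.2, 4.4]
width: 0.016
finger_force: 30.0
```

Contact is at TCP z≈0.3518, about 7 mm above home. Now I turn anticlockwise, following the thread upward with light pressure and watching for the drop.

apply_moves(moves=[[[0, 0, 0, -0.7, 1], [0, 0, -0.02, -1.4, 1], [0, 0, -0.03, -2, 1], [0, 0, -0.03, -2, 1]]])

```text
time: 21.25
tool_pos: [0.5212, 0.0055, 0.3538]
ee_rot: [3.14, 0.004, 2.556]
wrist_force: [-0.8, -0.6, 6.0]
width: 0.0155
finger_force: 30.0
```

apply_moves(moves=[[[0, 0, -0.02, -0.7, 1], [0, 0, -0.035, -1.4, 1], [0, 0, -0.05, -2, 1], [0, 0, -0.05, -2, 1]]])

```text
time: 21.75
tool_pos: [0.5212, 0.0055, 0.3562]
ee_rot: [3.141, 0.004, 2.904]
wrist_force: [-0.7, 0.8, 6.1]
width: 0.0159
finger_force: 30.2
```

apply_moves(moves=[[[0, 0, -0.02, -0.7, 1], [0, 0, -0.03, -1.2, 1], [0, 0, -0.03, -1.2, 1]]])

```text
time: 22.12
tool_pos: [0.5212, 0.0056, 0.3577]
ee_rot: [3.141, 0.004, 3.114]
wrist_force: [-0.9, 0.5, 6.5]
width: 0.0161
finger_force: 30.2
```

apply_moves(moves=[[[0, 0, -0.015, -0.7, 1], [0, 0, -0.025, -1.0, 1], [0, 0, -0.025, -1.0, 1]]])

```text
time: 22.5
tool_pos: [0.5212, 0.0056, 0.3589]
ee_rot: [-3.141, 0.005, -2.995]
wrist_force: [-0.4, 1.0, 6.1]
width: 0.0159
finger_force: 30.1
```

apply_moves(moves=[[[0, 0, -0.015, -0.7, 1], [0, 0, -0.025, -1.0, 1], [0, 0, -0.025, -1.0, 1]]])

```text
time: 22.88
tool_pos: [0.5208, 0.0055, 0.3574]
ee_rot: [3.142, -0.0, -2.82]
wrist_force: [-0.5, -0.9, -2.9]
width: 0.0159
finger_force: 30.0
```

It passed a start: the force fell and z dropped. Now I lower into the groove.

apply_moves(moves=[[[0, 0, 0.03, 0, 1], [0, 0, 0.06, 0, 1], [0, 0, 0.08, 0, 1], [0, 0, 0.08, 0, 1]]])

```text
time: 23.38
tool_pos: [0.5208, 0.0056, 0.3536]
ee_rot: [3.141, -0.001, -2.819]
wrist_force: [-0.1, 0.1, -2.1]
width: 0.0159
finger_force: 30.0
```

apply_moves(moves=[[[0, 0, 0.03, 0, 1], [0, 0, 0.04, 0, 1], [0, 0, 0.04, 0, 1]]])

```text
time: 23.75
tool_pos: [0.5208, 0.0055, 0.3519]
ee_rot: [-3.142, -0.0, -2.819]
wrist_force: [-0.0, -0.4, -2.0]
width: 0.0158
finger_force: 30.0
```

apply_moves(moves=[[[0, 0, 0.02, 0, 1], [0, 0, 0.02, 0, 1], [0, 0, 0.02, 0, 1]]])

```text
time: 24.12
tool_pos: [0.5208, 0.0055, 0.3515]
ee_rot: [-3.141, 0.001, -2.819]
wrist_force: [-1.0, 0.2, 1.7]
width: 0.0157
finger_force: 30.0
```

apply_moves(moves=[[[0, 0, 0.02, 0, 1], [0, 0, 0.02, 0, 1], [0, 0, 0.02, 0, 1]]])

```text
time: 24.5
tool_pos: [0.5207, 0.0056, 0.3514]
ee_rot: [-3.141, 0.001, -2.819]
wrist_force: [-2.5, -0.0, 5.4]
width: 0.0157
finger_force: 30.0
```

apply_moves(moves=[[[0, 0, 0.02, 0.7, 1], [0, 0, 0.035, 1.4, 1], [0, 0, 0.05, 2, 1], [0, 0, 0.05, 2, 1]]])

```text
time: 25.0
tool_pos: [0.5212, 0.0055, 0.3488]
ee_rot: [-3.141, 0.004, 3.115]
wrist_force: [-0.1, -0.0, 5.6]
width: 0.0157
finger_force: 30.0
```

apply_moves(moves=[[[0, 0, 0.02, 0.7, 1], [0, 0, 0.035, 1.4, 1], [0, 0, 0.05, 2, 1], [0, 0, 0.05, 2, 1]]])

```text
time: 25.5
tool_pos: [0.5212, 0.0054, 0.3463]
ee_rot: [3.141, 0.004, 2.767]
wrist_force: [-0.5, -0.3, 5.4]
width: 0.0159
finger_force: 29.9
```

```bash
python3 -c "
from h import *
o=telemetry.get_obs();print(o)"
```

```text
{'time': 25.5, 'joint_positions': array([-9.82414287e-02,  4.10069561e-02,  1.53533254e+00, -4.63207868e-04,
        1.56168301e+00, -1.29426926e+00]), 'qvel': array([-0.00201918,  0.0002086 ,  0.00130522,  0.00278408, -0.00242596,
       -0.01168798]), 'joint_torque': array([  0.41660026, -28.76605153, -26.97166085,   0.14229685,
         0.07450576,  -0.07650378]), 'tool_pos': array([0.52122781, 0.00543221, 0.34631961]), 'ee_rot': array([3.14106355, 0.00356097, 2.76682661]), 'wrist_force': array([-0.52847858, -0.25982125,  5.42254592]), 'wrist_torque': array([-0.02661884, -0.10229589, -0.16251092]), 'finger_force': 29.949976801872253, 'width': 0.015899957583610486}
```

apply_moves(moves=[[[0, 0, 0.015, 0.6, 1], [0, 0, 0.02, 0.9, 1], [0, 0, 0.02, 0.9, 1]]])

```text
time: 25.88
tool_pos: [0.5213, 0.0055, 0.3452]
ee_rot: [3.14, 0.003, 2.61]
wrist_force: [0.6, 1.1, 4.8]
width: 0.0157
finger_force: 29.9
```

apply_moves(moves=[[[0, 0, 0.01, 0.3, 1], [0, 0, 0.01, 0.5, 1], [0, 0, 0.01, 0.5, 1]]])

```text
time: 26.25
tool_pos: [0.5211, 0.0054, 0.3447]
ee_rot: [3.141, 0.003, 2.523]
wrist_force: [0.0, -0.8, 4.4]
width: 0.0156
finger_force: 30.0
```

```bash
python3 -c "
from h import *
o=telemetry.get_obs();print(o['wrist_torque'],o['joint_positions'][5])"
```

```text
[-0.0679831   0.03824154  0.11982072] -1.0509455704537765
```

apply_moves(moves=[[[0, 0, 0.01, 0.3, 1], [0, 0, 0.01, 0.5, 1], [0, 0, 0.01, 0.5, 1]]])

```text
time: 26.62
tool_pos: [0.5211, 0.0054, 0.3447]
ee_rot: [3.14, 0.003, 2.437]
wrist_force: [-0.8, -1.1, 6.9]
width: 0.0156
finger_force: 30.0
```

```bash
python3 -c "
from h import *
o=telemetry.get_obs();print(o['wrist_torque'],o['joint_positions'][5])"
```

```text
[-0.12645668  0.16683903  0.21406633] -0.9640608000055446
```

apply_moves(moves=[[[0, 0, 0.01, 0.3, 1], [0, 0, 0.01, 0.5, 1], [0, 0, 0.01, 0.5, 1]]])

```text
time: 27.0
tool_pos: [0.5212, 0.0053, 0.3447]
ee_rot: [3.14, 0.004, 2.349]
wrist_force: [0.4, -1.9, 7.9]
width: 0.0157
finger_force: 30.1
```

```bash
python3 -c "
from h import *
o=telemetry.get_obs();print(o['wrist_torque'],o['joint_positions'][5])"
```

```text
[-0.19562661  0.23819931  0.28334131] -0.8769440832997798
```

apply_moves(moves=[[[0, 0, 0, 0.3, 1], [0, 0, 0, 0.5, 1], [0, 0, 0, 0.5, 1]]])

```text
time: 27.38
tool_pos: [0.5212, 0.0052, 0.3447]
ee_rot: [3.139, 0.004, 2.262]
wrist_force: [-1.3, -3.0, 8.7]
width: 0.0157
finger_force: 30.1
```

```bash
python3 -c "
from h import *
o=telemetry.get_obs();print(o['wrist_torque'],o['joint_positions'][5])"
```

```text
[-0.18130265  0.2085668   0.33929703] -0.7896589296765555
```

apply_moves(moves=[[[0, 0, 0, 0.3, 1], [0, 0, 0, 0.5, 1], [0, 0, 0, 0.5, 1]]])

```text
time: 27.75
tool_pos: [0.5212, 0.0052, 0.3447]
ee_rot: [3.139, 0.004, 2.175]
wrist_force: [-1.3, -1.6, 8.3]
width: 0.0159
finger_force: 30.2
```

```bash
python3 -c "
from h import *
o=telemetry.get_obs();print(o['wrist_torque'],o['joint_positions'][5])"
```

```text
[-0.30103773  0.22881062  0.54182341] -0.70296321846268
```

apply_moves(moves=[[[0, 0, 0, 0.3, 1], [0, 0, 0, 0.5, 1], [0, 0, 0, 0.5, 1]]])

```text
time: 28.12
tool_pos: [0.521, 0.0054, 0.3446]
ee_rot: [3.139, 0.003, 2.089]
wrist_force: [-1.9, -0.4, 8.5]
width: 0.0166
finger_force: 31.3
```

```bash
python3 -c "
from h import *
o=telemetry.get_obs();print(o['wrist_torque'],o['joint_positions'][5])"
```

```text
[-0.22957475  0.31522048  0.65517609] -0.6160085707822173
```

apply_moves(moves=[[[0, 0, 0, 0.3, 1], [0, 0, 0, 0.5, 1], [0, 0, 0, 0.5, 1]]])

```text
time: 28.5
tool_pos: [0.5209, 0.0056, 0.3446]
ee_rot: [3.139, 0.002, 2.002]
wrist_force: [-2.9, -0.7, 8.9]
width: 0.0177
finger_force: 34.5
```

```bash
python3 -c "
from h import *
o=telemetry.get_obs();print(o['wrist_torque'],o['joint_positions'][5])
B=snap('side','b6.png');W=snap('wrist')
cv2.imwrite('pics/c6.png',np.hstack([cv2.resize(B['image'][130:250,230:390],(400,300)),cv2.resize(W['image'],(400,300))])[:,:,::-1])"
```

```text
[-0.04942439  0.38947738  0.9372314 ] -0.5294657528655907
```

View pics/c6.png

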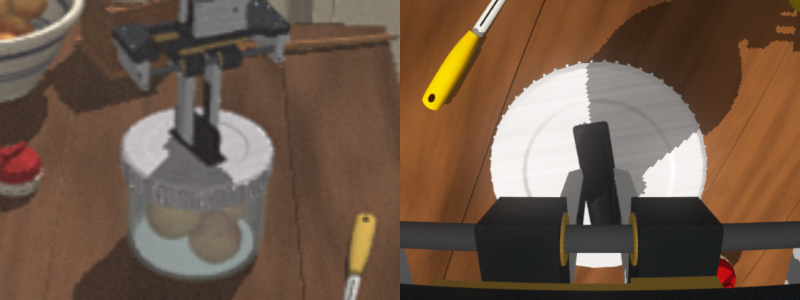

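The width grew and the torque climbed while z stayed constant, and the bar now sits skewed in the pads. The lid is bound at home, flat on the rim in the side view. Release and withdraw.

apply_moves(moves=[[[0, 0, -0.03, 0, 0.9], [0, 0, -0.03, 0, 0.7], [0, 0, -0.03, 0, 0.4], [0, 0, -0.03, 0, 0.2], [0, 0, -0.03, 0, 0.2], [0, 0, -0.03, 0, 0.2]]])

```text
time: 29.35
tool_pos: [0.5208, 0.0055, 0.3438]
ee_rot: [-3.141, -0.0, 1.998]
wrist_force: [0.4, 1.2, 0.1]
width: 0.0641
finger_force: 0.0
```

apply_moves(moves=[[[0, 0, -0.5, 0, 0.2], [0, 0, -1.3, 0, 0.2], [0, 0, -2, 0, 0.2], [-1, 0, -2, 0, 0.2], [-1.2, 0, -2, 0, 0.2], [-1.2, 0, -2, 0, 0.2]]])

```text
time: 30.1
tool_pos: [0.5457, -0.0495, 0.4431]
ee_rot: [-3.14, -0.001, 1.997]
wrist_force: [0.1, 0.1, -0.7]
width: 0.0754
finger_force: 0.0
```

Run:
```python
from h import *
A=snap('top');B=snap('side');W=snap('wrist');o=telemetry.get_obs();print(o['tool_pos'],o['ee_rot'],o['wrist_force'],o['width'])
u=proj(W,[.5205,.0055,.136])[0]
for z in(.12,.128,.136):print(u,outl(W,u,60,160,400,z))
def ext(s,c,r,z):
    a=np.linspace(0,2*np.pi,720);p=proj(s,np.c_[c[0]+r*np.cos(a),c[1]+r*np.sin(a),a*0+z]);return p[p[:,1].argmin()],p[p[:,1].argmax()],p[:,0].min(),p[:,0].max()
print(ext(B,(.5205,.0055),.084,.136),ext(B,(.5205,.0055),.084,.108))
cv2.imwrite('pics/c7.png',np.vstack([np.hstack([cv2.resize(B['image'][130:250,230:390],(400,300)),cv2.resize(W['image'],(400,300))]),np.hstack([cv2.resize(A['image'],(400,300)),cv2.resize(B['image'],(400,300))])])[:,:,::-1])
```

```text
[ 0.5453441  -0.04830506  0.4435634 ] [-3.14100984e+00 -8.90116419e-04  1.99864555e+00] [-1.0192646   0.60055166 -0.10667233] 0.0749828159446041
[278.0108394  127.58501525] (array([0.5219, 0.0041]), np.float64(0.0867), 179, np.float64(0.00051))
[278.0108394  127.58501525] (array([0.5218, 0.0044]), np.float64(0.0844), 179, np.float64(0.0005))
[278.0108394  127.58501525] (array([0.5217, 0.0046]), np.float64(0.0821), 179, np.float64(0.00048))
(array([306.68651656, 172.55950868]), array([309.63820942, 206.19176089]), np.float64(277.7152793462926), np.float64(338.684887818249)) (array([306.39747123, 180.72358374]), array([309.27826149, 214.78137684]), np.float64(277.7341577562224), np.float64(338.01780646212273))
```

View pics/c7.png

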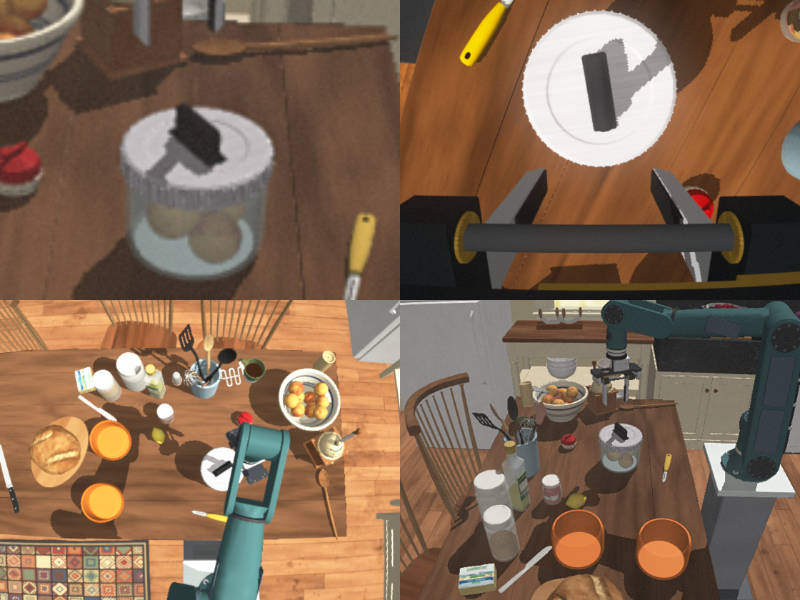

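The lid is level and flush on the rim: home height was matched within 1 mm, and the outline circle fits radius 84 mm. The lemon, jam jar and timer look unmoved, and the gripper is clear. Handing in.

```bash
python3 -c "
from bench import ticket
print(ticket.close_job())"
```

```text
the job is handed in; nothing more can be done
None
```

The peach is in the jar on top of the others, the lid is screwed down until it bound flat on the rim, the lemon, jam jar and timer look unmoved in the last picture, and the job is handed in at about 30 s of the 67 s allowed; no verdict was returned.

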